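# Open the battery cover of a display lantern and press its test button

## Task

The glass lantern lies base-up in its service cradle: pinch the two orange tabs of the black battery cover together, draw the cover off and lay it gently in the blue tray, flat with the tabs upward. Then press the green test button inside the open compartment fully down, hold it for a second and let go. Leave the other candles and lanterns standing where they are.

Things in the scene. Friction and masses are not known exactly. Their poses are not given: they have to be found in the camera images.
- lantern: Lantern (silver metal plinth, ribbed glass, silver cap) fixed base-up, slanting, in a wooden cradle (240 mm along x, 130 mm along y); origin: centre of the cradle's underside, z up. The plinth's square underside (100 x 100 mm, centre at (-50, 0, 195) mm, two edges level along y) faces up and to -x: its outward normal leans 35 degrees from vertical, (-0.574, 0, 0.819) in this frame. Clear in front of it.
- compartment (a point): Centre of the battery compartment's mouth, in the plane of the lantern's underside; its axes are those of lantern (not slanted). The mouth is 48 mm wide along the lantern's y and 40 mm up the slope; the compartment is 30 mm deep.
- cover: Black snap cover, about 80 g. Origin: centre of its bearing plane, which lies on the lantern's underside; z = outward normal (slanted 35 degrees while latched), y = across the two tabs (level), x up the slope. Plate 58 (x) x 50 (y) x 5 mm. Orange tabs: outer faces at y = +/-30 mm, 20 mm wide along x, from z = 5 to 31 mm. Rails and hooks reach z = -11 mm: laid flat, the origin is 11 mm up.
- tab_left (a joint): How far the tab at +y of the cover is pressed in, 0 to 0.006 m (stop; 48 mm over both tabs). The spring resists with 2.4 N at first, 9.6 N at the stop; from about 0.004 m its hook clears the lip, if the cover sits centred. A pinch of 20 N or more on both outer faces brings both to their stops and holds the cover.
- cover_ridge (a point): Top centre of the cover's black ridge (28 mm wide, between the tabs), 17 mm out along the cover's z from its origin; axes of cover. Two hooks reach 3 mm behind the plinth's 5 mm lips, so the cover cannot be pulled off while either holds; with both tabs fully pressed it draws straight out along +z, clear after 12 mm. It has about 1.5 mm of play in its seat.
- tab_right (a joint): The same as tab_left, for the tab at -y of the cover.
- button_top (a point): Centre of the top of the green round test button, 18 mm across, in the middle of the compartment, 4 mm below the plane of the underside when not pressed; its z axis is the outward normal (slanted 35 degrees), y level across the tabs. Hidden by the cover until that is off.
- test_button (a joint): How far the button is pressed inward along the normal, 0 to 0.005 m; the spring takes 1.4 N to start and 4.9 N at the stop, and pushes it back out. Fully down means beyond 0.004.
- tray: Shallow blue tray, fixed, 180 (x) x 170 (y) mm outside, walls 5 mm thick and 18 mm high, grey inner floor 5 mm above the table; origin at the centre of its underside, z up.
- jar_silver: Silver-capped glass grave candle, a loose bystander 68 mm wide and 115 mm tall, standing upright; origin at the centre of its foot
- jar_gold: Gold-capped glass grave candle, a loose bystander 68 mm wide and 115 mm tall, standing upright; origin at the centre of its foot
- lantern_black: Black lantern, a loose bystander 72 mm wide and 120 mm tall, standing upright; origin at the centre of its foot
Mind the look-alikes: they are no part of the job. Leave any pink or purple look-alike of the cover alone.

How it is judged (in metres and radians):
On the way, in this order (a step that is already met when the one before it is completed fails the run):
1. the cover is drawn off the lantern, held in the gripper (distance between cover and compartment above 0.04 m and contact force between the fingers and cover above 1 N), for 0.1 s.
2. the cover lies flat in the tray, tabs upward, and is let go (x of cover in the frame of tray between -0.07 and 0.07 m and y of cover in the frame of tray between -0.065 and 0.065 m and z of cover in the frame of tray below 0.022 m and angle between cover's own z axis and vertical below 0.15 rad and contact force between the fingers and cover below 0.05 N and linear speed of cover below 0.02 m/s), for 0.2 s.
3. the test button is held fully down (the goal's second: at least 0.7 s) (value of joint test_button above 0.004 m), for 0.7 s.
At the end, for the whole second after the job is handed in: The cover lies inside the tray, at rest and released, on its rails: origin within 70 mm (x) and 65 mm (y) of the tray's centre and less than 22 mm above its underside, tilted less than 0.15 rad, tabs upward; the test button is out again (below 1.5 mm) (all of step 2 and value of joint test_button below 0.0015 m); the robot touches nothing.
It fails at once if the cover is let go in the air, more than 30 mm above its rest in the tray (a drop) (z of cover in the frame of tray above 0.046 m and distance between cover and compartment above 0.06 m and contact force between the fingers and cover below 0.02 N).
It fails at once if the bystander jar_silver is shifted by more than 25 mm or tipped (distance of jar_silver from where it was at the start of the episode above 0.025 m or angle between jar_silver's own z axis and vertical above 0.3 rad).
It fails at once if the bystander jar_gold is shifted by more than 25 mm or tipped (distance of jar_gold from where it was at the start of the episode above 0.025 m or angle between jar_gold's own z axis and vertical above 0.3 rad).
It fails at once if the bystander lantern_black is shifted by more than 25 mm or tipped (distance of lantern_black from where it was at the start of the episode above 0.025 m or angle between lantern_black's own z axis and vertical above 0.3 rad).
It also fails if it takes over 54 s, if anything falls off the work surface, if the arm or the gripper's body presses on something with over 40 N, if the wrist force passes 120 N, or if a joint passes its speed limit or range.

## Robot

A 6-joint arm with a two-finger parallel gripper is mounted at the origin on the work surface. World frame = base frame: x ahead of the robot, y to its left, z up, the work surface at z = 0. Lengths are in m, angles in degrees, forces in N, time in s.
With the tool pointing down it reaches from about 0.25 to 0.725 m from the base axis. Payload 9.7 kg.
Tool frame: the origin (TCP) lies at the very end of the fingers, on their centre line; the grasp point (between the pads) lies grasp_offset behind it (grasp_offset is the distance from the TCP to the grasp point, in m); z points along the fingers, y is the line along which they close (so a half turn about z gives the same grasp; the last joint's range is limited). The gripper opens to 85 mm and grips with 20 to 120 N. Pads are 22 mm wide; open, the fingers measure 114 mm over their backs; the gripper's body (76 mm by 85 mm) begins 54 mm behind the grasp point. The pads swing forward as they close: fully open they stand 13 mm farther back than shut.
Start: joints at [67.781, 4.979, 10.078, 95.1, 0, 90], TCP at [0.208, 0.509, 0.231] pointing down, gripper open.
Joint ranges: [-179.16, 179.16], [-48.56, 103.87], [-65.8, 70.77], [-126.05, 130.52], [-82.76, 87.17], [-180, 180]. Speed limits (degrees/s): [127.2, 127.2, 147.25, 180, 180, 180].

## Interface

Orientations are given as [roll, pitch, yaw] about the fixed x, y, z axes, in that order (R = Rz(yaw) Ry(pitch) Rx(roll)).
In Python, from workcell import get_obs, camera, calibration, job_done, recognise, cut_out, mark_of, grasp_offset gives the robot as it stands.
- The arm moves only by the tool servo_tool, never from a script. Its argument "moves" is a list of rows, each a list of 3 entries, a list of its own where there are three numbers: the turn, a rotation vector about the tool's x, y, z in degrees, then the shift along the tool's x, y, z in m, then the opening in per cent of the stroke, from 0 (shut) to 100 (fully open). In form: [[[ax, ay, az], [x, y, z], claw], ...]. A call has 1 to 12 rows; each row shifts and turns the commanded pose from where the row before left it, along the tool's axes as they then stand; what a row does not reach is not made up. A row lasts 1/10 s, in which the tool goes at most 50 mm and 8.59 degrees, less where a joint would pass 70% of its speed; a pose out of reach is approached as far as the arm can. A call is refused whole if a number of a shift passes 0.05 or a number of a turn 8.59, either way. A call with a gripper value outside its range is refused whole. The fingers move at their own pace and stop on an object; "force" is the grip in N (left out, the last holds). Time passes only in rows, so rows that do not move let the fingers close. It gives the time, the measured TCP pose, the force, the opening and the grip force at its end, in the units of the state.
- get_obs(): the state, without advancing time (a new reading comes with each control period).
- camera(name): name is "scene" or "top" or "wrist"; returns (picture, depth): 480x640x3 uint8, red, green, blue; 480x640 float32, m along the optical axis (not along the pixel's ray), 0 where there is no reading.
- calibration(name): a dict with "camera_matrix" (3x3 intrinsics, pixels), "R" (3x3) and "t" (3): a world point X has camera coordinates R X + t. Camera axes: x right, y down, z forward; pixel columns grow to the right and rows downward; lengths in m; the calibration is good to about 2 mm. A picture is of the moment at which its call begins: read the wrist's pose just before it. calibration takes no time and is no camera call; for the wrist camera it gives the pose at the moment of the call.
- job_done(): hands the job in; it is judged then, once.
Trained networks look in the newest picture that a camera, given by its name, has taken for a name from the list of things; names that differ only in an ending like _2 or _b are one class to them, and where a whole thing is asked for, a point or a joint stands for the part that bears it (a point fixed in the world has none). Each returns a list of dicts, best first, with "score" (0 to 1); they miss things now and then, are a little off and sometimes report something else, mostly with a low value. They report only what shows in the picture. A call takes as long as a camera call. They do not tell look-alikes from the thing itself.
- recognise(name, camera): "xyz" ([x, y, z] in m, in the coordinates of the camera as it stood for that picture, good to about 4 mm: the middle of the surface that is visible of it).
- cut_out(name, camera): "mask" (480x640 bool, what is visible of it).
- mark_of(name, camera): "xyz" ([x, y, z] in m, in the coordinates of the camera as it stood for that picture, good to about 4 mm: a listed point, or the origin of a listed thing).
The state is a dict: "time": time; "q": joint angles; "qd": joint speeds; "joint_efforts": joint torques, N m; "ee_pos": TCP position; "tcp_rot": TCP orientation; "wrist_force": force on the tool from outside, world axes, zero at the start; "torque": the same for the moment, N m; "opening": finger opening in m; "grasp_force": force on a finger pad.
Only numpy, scipy, OpenCV 4.12 (cv2) and the standard library are available. Lean on these libraries where they do the work, as an engineer would, in place of code of your own. Each camera call takes 0.05 s, during which the arm holds its last target. There are 200 camera calls.

## Working session

There is one attempt and no reset: what is moved stays moved. The work goes in short steps, Python scripts to look and compute and a tool call to move; the robot and the scene stay as the last step left them, time stands still between calls to the robot, and variables do not carry over. Pictures are saved under pics/ and viewed, at most 10 in all, crops included, and the job is handed in when it is done.

Besides the shell and the picture viewer there is one more tool, called after "Emit:" as name(argument=value, ...) on one line, values as JSON. servo_tool: Moves the arm, as the interface text tells. Its arguments: {"type":"object","properties":{"moves":{"type":"array"},"force":{"type":"number"}},"required":["moves"]}

```bash
mkdir -p pics; cat > h.py <<'E'
import numpy as np, cv2
from workcell import *
from scipy.spatial.transform import Rotation as Ro
np.set_printoptions(precision=4,suppress=True)
def save(n,f,crop=None,s=1):
    p,d=camera(n); q=p[...,::-1]
    if crop: q=q[crop[1]:crop[3],crop[0]:crop[2]]
    if s!=1: q=cv2.resize(q,None,fx=s,fy=s,interpolation=cv2.INTER_CUBIC)
    cv2.imwrite('pics/'+f,q); return p,d
def w(n,x):
    c=calibration(n); return np.array(c['R']).T@(np.array(x)-np.array(c['t']))
def px(n,X):
    c=calibration(n); v=c['camera_matrix']@(np.array(c['R'])@X+c['t']); return v[:2]/v[2]
E
python3 - <<'E'
from h import *
print(get_obs(),grasp_offset)
a,_=save('scene','s1.png'); b,_=save('top','t1.png')
for n in ('scene','top'):
  for k in ['lantern','cover','cover_ridge','compartment','tray','jar_silver','jar_gold','lantern_black']:
    for r in mark_of(k,n)[:3]:
      X=w(n,r['xyz']); print(n,k,round(r['score'],2),X,px(n,X).round())
E
```

```text
{'time': 0.0, 'q': array([67.7794,  5.0113, 10.0364, 95.1001,  0.001 , 90.0005]), 'qd': array([-0.0082, -0.0668, -0.0903, -0.0129,  0.0866, -0.0318]), 'joint_efforts': array([ -0.0009, -52.0384,  46.4807,   0.016 ,  -0.0001,  -0.    ]), 'ee_pos': array([0.2079, 0.509 , 0.2306]), 'tcp_rot': array([-179.925 ,   -0.001 ,  157.7789]), 'wrist_force': array([-0.6882, -0.1085, -0.1399]), 'torque': array([-0.0277,  0.0479, -0.0633]), 'grasp_force': 0.0, 'opening': 0.0856784186669216} 0.0187
scene lantern 0.59 [0.6297 0.1534 0.0003] [381. 261.]
scene cover 0.88 [0.5777 0.1527 0.1964] [380. 189.]
scene cover 0.85 [0.5814 0.2934 0.0311] [426. 223.]
scene cover 0.48 [0.4347 0.1483 0.0382] [349. 194.]
scene cover_ridge 0.63 [0.568  0.15   0.2057] [377. 183.]
scene cover_ridge 0.62 [0.4373 0.1524 0.0137] [351. 201.]
scene compartment 0.93 [0.5774 0.1479 0.1987] [378. 189.]
scene tray 0.6 [ 0.5878 -0.1589  0.0012] [250. 283.]
scene jar_silver 0.73 [ 0.787  -0.0144  0.0027] [339. 338.]
scene jar_gold 0.58 [ 0.5166 -0.4157  0.0022] [132. 290.]
scene lantern_black 0.61 [0.4793 0.4362 0.0025] [453. 189
[... 226 characters left out ...]
 cover 0.89 [0.4326 0.1541 0.0268] [268. 307.]
top cover 0.83 [0.5778 0.152  0.1926] [261. 252.]
top cover_ridge 0.89 [0.5694 0.1541 0.2077] [259. 255.]
top cover_ridge 0.82 [0.5806 0.2984 0.0141] [217. 254.]
top cover_ridge 0.61 [0.4374 0.1524 0.0166] [269. 304.]
top compartment 0.94 [0.5809 0.1491 0.1947] [262. 251.]
top compartment 0.6 [0.4791 0.4359 0.0028] [169. 290.]
top tray 0.73 [ 0.7901 -0.0115  0.0014] [326. 179.]
top tray 0.61 [ 0.5864 -0.1573  0.0014] [379. 250.]
top tray 0.27 [0.5799 0.15   0.195 ] [262. 251.]
top jar_silver 0.68 [ 0.7897 -0.0103  0.0022] [326. 179.]
top jar_gold 0.56 [ 0.5095 -0.4192  0.0021] [472. 276.]
top lantern_black 0.66 [0.4799 0.4381 0.0015] [169. 290.]
```

```bash
python3 - <<'E'
import cv2
a=cv2.imread('pics/s1.png');b=cv2.imread('pics/t1.png')
cv2.imwrite('pics/c1.png',cv2.resize(a[120:300,210:450],None,fx=3.3,fy=3.3))
cv2.imwrite('pics/c2.png',cv2.resize(b[170:345,180:420],None,fx=3.3,fy=3.3))
E
```

```text
(no output)
```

View pics/s1.png

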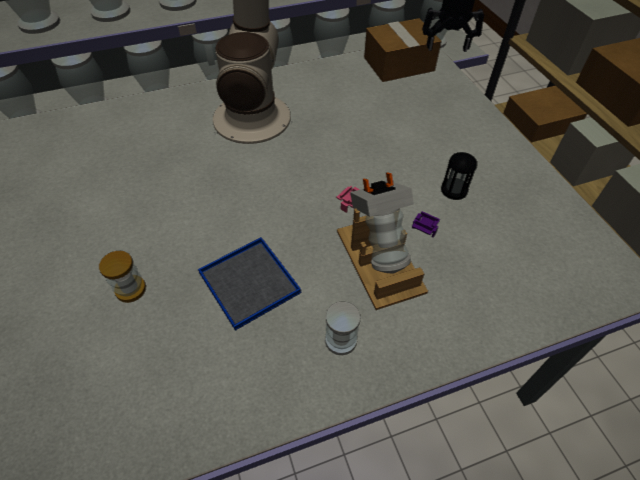

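View pics/c2.png

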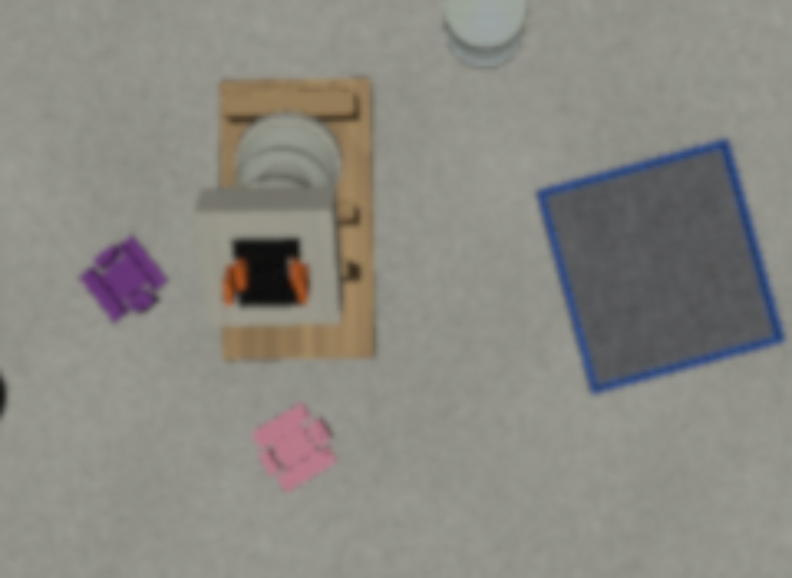

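```bash
python3 - <<'E'
from h import *
# plane & yaw of the underside from scene+top depth: masks
for n in ('scene','top'):
  p,d=camera(n)
  c=calibration(n);K=np.array(c['camera_matrix']);
  v,u=np.nonzero(d>0); z=d[v,u]
  P=(np.linalg.inv(K)@np.vstack([u*z,v*z,z])).T; P=(P-c['t'])@np.array(c['R'])
  col=p[v,u].astype(int)
  near=(abs(P-[.578,.152,.195])<[.08,.08,.07]).all(1)
  r,g,b=col.T
  org=near&(r>150)&(g<r*.75)&(b<r*.4)&(P[:,2]>.15)
  print(n,'orange',org.sum())
  if org.sum():
    Y=P[org]; m=np.median(Y[:,1]); 
    for s in (Y[Y[:,1]>m],Y[Y[:,1]<m]): print(len(s),s.mean(0),s.min(0),s.max(0))
  nrm=np.array([-.574,0,.819])
  # underside plate: silver pixels
  h=(P-[.578,.152,.195])@nrm
  sil=near&(abs(h)<.008)&(r>90)&(abs(r-b)<40)
  Q=P[sil]
  for _ in range(3):
    m=Q.mean(0); N=np.linalg.svd(Q-m,full_matrices=False)[2][2]; N*=np.sign(N[2]); Q=Q[abs((Q-m)@N)<.004]
  print('plane',len(Q),m,N,'yaw',np.degrees(np.arctan2(-N[1],-N[0])),'tilt',np.degrees(np.arccos(N[2])), (np.array([.578,.152,.195])-m)@N)
  yy=Q[:,1]; print('y range',np.percentile(yy,[0.5,99.5]), 'z',np.percentile(Q[:,2],[.5,99.5]))
E
```

```text
scene orange 0
plane 388 [0.6029 0.1469 0.2114] [-0.5487 -0.0044  0.836 ] yaw 0.4546233057000556 tilt 33.27607061619419 -6.119668500947189e-05
y range [0.102  0.2008] z [0.1694 0.2272]
top orange 24
12 [0.5663 0.1758 0.2163] [0.5562 0.1722 0.2006] [0.5782 0.1789 0.2291]
12 [0.5706 0.1345 0.2126] [0.558  0.1225 0.1974] [0.5804 0.1716 0.2256]
plane 938 [0.5839 0.1506 0.1991] [-0.5702 -0.0039  0.8215] yaw 0.38769916164960566 tilt 34.76709330690921 -1.1265324144719837e-05
y range [0.1017 0.2014] z [0.1662 0.227 ]
```

The candidates in the scene picture are the black cover with orange tabs on the plinth (380,189), the purple look-alike (426,223) and the pink look-alike (349,194). I choose the black one. The top-view crop confirms it: black plate with two orange tabs on the silver plinth, and the blue tray to its right, turned about 13°.

Emit:
servo_tool(moves=[[[0, 0, 0], [-0.0345, -0.018, -0.005], 100], [[0, 0, 0], [-0.0345, -0.018, -0.005], 100], [[0, 0, 0], [-0.0345, -0.018, -0.005], 100], [[0, 0, 0], [-0.0345, -0.018, -0.005], 100], [[0, 0, 0], [-0.0345, -0.018, -0.005], 100], [[0, 0, 0], [-0.0345, -0.018, -0.005], 100], [[0, 0, 0], [-0.0345, -0.018, -0.005], 100], [[0, 0, 0], [-0.0345, -0.018, -0.005], 100], [[0, 0, 0], [-0.0345, -0.018, -0.005], 100], [[0, 0, 0], [-0.0345, -0.018, -0.005], 100], [[0, 0, 0], [-0.0345, -0.018, -0.005], 100], [[0, 0, 0], [-0.0345, -0.018, -0.005], 100]])

```text
time: 2.2
ee_pos: [0.5104, 0.1512, 0.2916]
tcp_rot: [180.0, 0.0, 157.8]
wrist_force: [0.6, 1.0, 0.2]
opening: 0.0856
grasp_force: 0.0
```

Emit:
servo_tool(moves=[[[0, 0, -7.4], [0, 0, 0], 100], [[0, 0, -7.4], [0, 0, 0], 100], [[0, 0, -7.4], [0, 0, 0], 100], [[0, -5, 0], [0, 0, 0], 100], [[0, -5, 0], [0, 0, 0], 100], [[0, -5, 0], [0, 0, 0], 100], [[0, -5, 0], [0, 0, 0], 100], [[0, -5, 0], [0, 0, 0], 100], [[0, -5, 0], [0, 0, 0], 100], [[0, -5, 0], [0, 0, 0], 100], [[0, 0, 0], [0, 0, 0], 100], [[0, 0, 0], [0, 0, 0], 100]])

```text
time: 3.4
ee_pos: [0.5091, 0.1528, 0.2917]
tcp_rot: [180.0, 35.0, 180.0]
wrist_force: [0.8, 0.2, -0.3]
opening: 0.0854
grasp_force: 0.0
```

```bash
cat >> h.py <<'E'
def cloud(n,p,d):
  c=calibration(n);K=np.array(c['camera_matrix']); v,u=np.nonzero(d>0); z=d[v,u]
  P=(np.linalg.inv(K)@np.vstack([u*z,v*z,z])).T; return (P-c['t'])@np.array(c['R']),p[v,u].astype(int),u,v
def tool(X):
  o=get_obs(); R=Ro.from_euler('xyz',o['tcp_rot'],degrees=True).as_matrix(); return R.T@(np.array(X)-o['ee_pos']),R
E
python3 - <<'E'
from h import *
o=get_obs();print(o['ee_pos'],o['tcp_rot'],o['q'],o['wrist_force']);_,R=tool(o['ee_pos']);print(R)
p,d=save('wrist','w1.png')
P,col,u,v=cloud('wrist',p,d)
for k in ['cover','cover_ridge','compartment']:
    for r in mark_of(k,'wrist')[:2]:
      X=w('wrist',r['xyz']); print(k,round(r['score'],2),X,px('wrist',X).round(),tool(X)[0])
r,g,b=col.T
near=(abs(P-[.578,.152,.195])<[.09,.09,.08]).all(1)
org=near&(r>120)&(g<r*.7)&(b<r*.4)
T=(P-o['ee_pos'])@R
print('orange',org.sum())
Y=T[org]
for s in (Y[Y[:,1]>np.median(Y[:,1])],Y[Y[:,1]<np.median(Y[:,1])]): print(len(s),s.mean(0),np.percentile(s,[2,98],axis=0))
sil=near&(r>80)&(abs(r-b)<45); Q=P[sil]; h=(Q-[.584,.1506,.1991])@np.array([-.57,0,.82]); Q=Q[abs(h)<.008]
for _ in range(3):
    m=Q.mean(0); N=np.linalg.svd(Q-m,full_matrices=False)[2][2]; N*=np.sign(N[2]); Q=Q[abs((Q-m)@N)<.003]
S=(Q-o['ee_pos'])@R
print('plane',len(Q),m,N,'in tool',S.mean(0),N@R)
print(np.percentile(S,[.5,99.5],axis=0))
E
```

```text
[0.5091 0.1528 0.2917] [179.962   34.9557 179.9919] [ 23.8084 -29.3132 -19.8899  66.8099 -13.3413  19.8853] [ 0.7665  0.1513 -0.2503]
[[-0.8196 -0.0002  0.5729]
 [ 0.0001  1.      0.0006]
 [-0.5729  0.0005 -0.8196]]
cover 0.74 [0.5832 0.1479 0.197 ] [312. 237.] [-0.0056 -0.0049  0.1198]
cover 0.6 [0.5817 0.2955 0.0304] [480.  92.] [0.0911 0.1427 0.2555]
cover_ridge 0.81 [0.5732 0.1529 0.2078] [320. 241.] [-0.0036  0.0002  0.105 ]
cover_ridge 0.62 [0.5813 0.2996 0.0124] [480.  80.] [0.1017 0.1468 0.2698]
orange 1340
670 [-0.0012  0.0223  0.1016] [[-0.011   0.0167  0.0879]
 [ 0.0082  0.0277  0.1136]]
670 [-0.0014 -0.0249  0.102 ] [[-0.0112 -0.0305  0.0881]
 [ 0.0079 -0.0192  0.1235]]
plane 15519 [0.5774 0.152  0.1929] [-0.5729 -0.0022  0.8196] in tool [ 0.0007 -0.0009  0.1201] [-0.0001 -0.0016 -1.    ]
[[-0.0526 -0.0508  0.1183]
 [ 0.047   0.0485  0.122 ]]
```

View pics/w1.png

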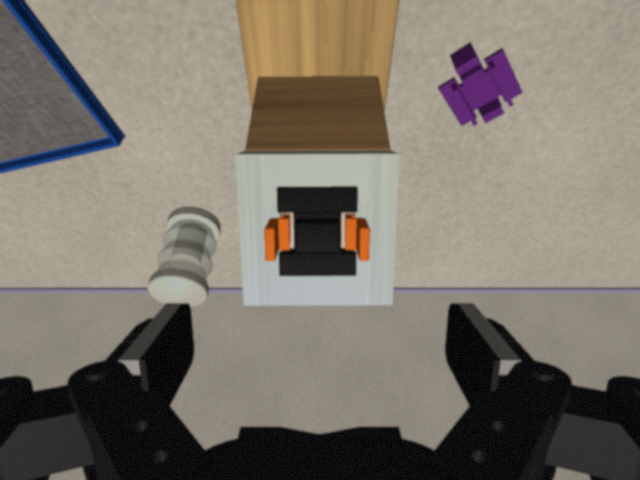

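The wrist picture shows the black cover centred at (318,240), tabs at (275,240) and (357,240), square to the tool. The tool is aligned, so I go in along its axis.

Emit:
servo_tool(moves=[[[0, 0, 0], [-0.001, -0.0005, 0.02], 100], [[0, 0, 0], [-0.001, -0.0005, 0.02], 100], [[0, 0, 0], [0, 0, 0.02], 100], [[0, 0, 0], [0, 0, 0.015], 100], [[0, 0, 0], [0, 0, 0], 100], [[0, 0, 0], [0, 0, 0], 100]])

```text
time: 4.2
ee_pos: [0.5544, 0.1515, 0.231]
tcp_rot: [-180.0, 34.9, 180.0]
wrist_force: [-0.3, -0.4, 0.5]
opening: 0.0852
grasp_force: 0.0
```

```bash
python3 - <<'E'
from h import *
o=get_obs();print(o['ee_pos'],o['tcp_rot']);_,R=tool(o['ee_pos'])
p,d=save('wrist','w2.png')
P,col,u,v=cloud('wrist',p,d)
r,g,b=col.T; T=(P-o['ee_pos'])@R
org=(abs(T-[0,0,.03])<[.03,.04,.05]).all(1)&(r>120)&(g<r*.7)&(b<r*.4)
Y=T[org]
for s in (Y[Y[:,1]>np.median(Y[:,1])],Y[Y[:,1]<np.median(Y[:,1])]): print(len(s),s.mean(0),np.percentile(s,[2,98],axis=0))
sil=(abs(T-[0,0,.045])<[.06,.06,.012]).all(1)&(r>80)&(abs(r-b)<45); print(np.percentile(T[sil],[1,50,99],axis=0))
E
```

```text
[0.5544 0.1515 0.231 ] [-179.9737   34.9313  179.967 ]
1358 [0.0013 0.0238 0.0251] [[-0.0087  0.018   0.0116]
 [ 0.0107  0.0293  0.0448]]
1358 [ 0.0012 -0.0231  0.0254] [[-0.0087 -0.0291  0.0119]
 [ 0.0103 -0.0172  0.0432]]
[[-0.05   -0.049   0.0394]
 [ 0.0136  0.0006  0.0437]
 [ 0.0492  0.0497  0.0486]]
```

View pics/w2.png

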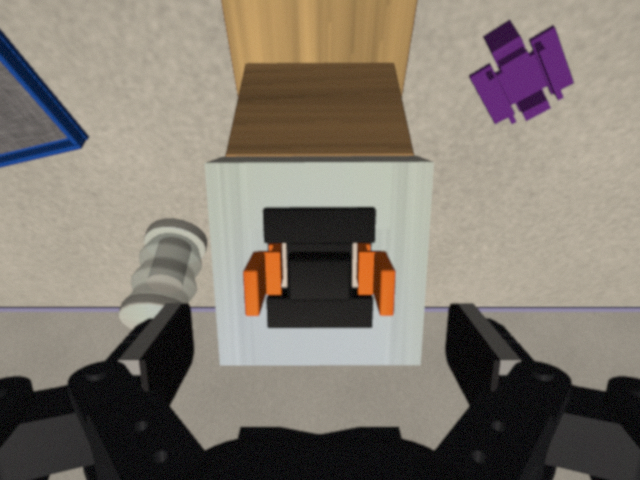

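The cover is centred, tabs at (268,280) and (372,280). I go in the last 37 mm and close.

Emit:
servo_tool(moves=[[[0, 0, 0], [0.001, 0, 0.015], 100], [[0, 0, 0], [0, 0, 0.012], 100], [[0, 0, 0], [0, 0, 0.01], 100], [[0, 0, 0], [0, 0, 0], 0], [[0, 0, 0], [0, 0, 0], 0], [[0, 0, 0], [0, 0, 0], 0], [[0, 0, 0], [0, 0, 0], 0], [[0, 0, 0], [0, 0, 0], 0], [[0, 0, 0], [0, 0, 0], 0], [[0, 0, 0], [0, 0, 0], 0]], force=40)

```text
time: 5.25
ee_pos: [0.5744, 0.1518, 0.2019]
tcp_rot: [180.0, 35.1, 180.0]
wrist_force: [-9.3, -1.0, 5.8]
opening: 0.0459
grasp_force: 40.2
```

Emit:
servo_tool(moves=[[[0, 0, 0], [0, 0, -0.002], 0], [[0, 0, 0], [0, 0, -0.003], 0], [[0, 0, 0], [0, 0, -0.003], 0], [[0, 0, 0], [0, 0, -0.004], 0]])

```text
time: 5.65
ee_pos: [0.5678, 0.1516, 0.2105]
tcp_rot: [180.0, 35.0, 180.0]
wrist_force: [2.3, 0.3, 0.7]
opening: 0.0462
grasp_force: 41.1
```

Emit:
servo_tool(moves=[[[0, 0, 0], [0, 0, -0.008], 0], [[0, 0, 0], [0, 0, -0.012], 0], [[0, 0, 0], [0, 0, -0.015], 0], [[0, 0, 0], [0, 0, -0.02], 0], [[0, 0, 0], [0, 0, -0.025], 0], [[0, 0, 0], [0, 0, -0.025], 0], [[0, 0, 0], [0, 0, -0.025], 0], [[0, 0, 0], [0, 0, 0], 0], [[0, 0, 0], [0, 0, 0], 0]])

```text
time: 6.55
ee_pos: [0.493, 0.1518, 0.3169]
tcp_rot: [180.0, 35.1, 180.0]
wrist_force: [0.2, 0.1, -1.0]
opening: 0.0462
grasp_force: 41.3
```

```bash
python3 - <<'E'
from h import *
o=get_obs();print(o['ee_pos'],o['tcp_rot'],o['q'],o['wrist_force'],o['opening'],o['grasp_force']);_,R=tool(o['ee_pos'])
p,d=save('wrist','w3.png')
for k in ['cover','button_top','compartment']:
    for r in mark_of(k,'wrist')[:2]:
      X=w('wrist',r['xyz']); print(k,round(r['score'],2),X,tool(X)[0])
# tray corners from top
p,d=camera('top'); P,col,u,v=cloud('top',p,d); r,g,b=col.T
m=(abs(P[:,:2]-[.587,-.158])<.14).all(1)&(b>r*1.6)&(b>70)&(P[:,2]<.04)
rect=cv2.minAreaRect(P[m][:,:2].astype(np.float32)); print(m.sum(),rect)
E
```

```text
[0.493  0.1518 0.3169] [179.9632  35.0527 179.9902] [ 24.7265 -30.4644 -17.702   70.2435 -13.8712  20.6609] [ 0.2211  0.0681 -1.0369] 0.04623932738893422 41.33999526500702
cover 0.86 [0.5831 0.2951 0.0266] [0.0913 0.1437 0.2879]
cover 0.64 [0.4977 0.1516 0.31  ] [-0.0008  0.0001  0.0068]
compartment 0.9 [0.5796 0.1494 0.1927] [-0.001  -0.002   0.1497]
559 ((0.5851566791534424, -0.15794773399829865), (0.17762984335422516, 0.16916118562221527), 14.655190467834473)
```

View pics/w3.png

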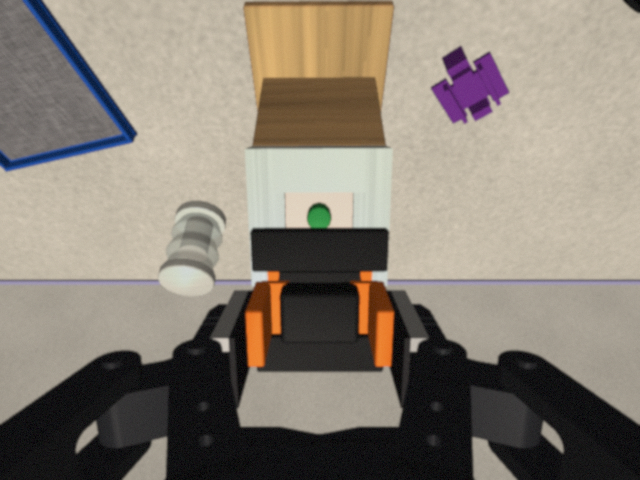

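The cover is out, gripped by the tabs at (258,320) and (380,320), and the green button shows at (319,215). Next I turn the tool upright while carrying the cover over the tray.

Emit:
servo_tool(moves=[[[0, 3.5, 0], [0, -0.031, 0], 0], [[0, 3.5, 0], [0, -0.031, 0], 0], [[0, 3.5, 0], [0, -0.031, 0], 0], [[0, 3.5, 0], [0, -0.031, 0], 0], [[0, 3.5, 0], [0, -0.031, 0], 0], [[0, 3.5, 0], [0, -0.031, 0], 0], [[0, 3.5, 0], [0, -0.031, 0], 0], [[0, 3.5, 0], [0, -0.031, 0], 0], [[0, 3.5, 0], [0, -0.031, 0], 0], [[0, 3.5, 0], [0, -0.031, 0], 0], [[0, 0, 0], [0, 0, 0], 0], [[0, 0, 0], [0, 0, 0], 0]])

```text
time: 8.0
ee_pos: [0.4935, -0.1591, 0.315]
tcp_rot: [179.9, -0.1, 179.9]
wrist_force: [-0.1, -0.1, -0.8]
opening: 0.0457
grasp_force: 41.4
```

Emit:
servo_tool(moves=[[[0, 0, 0], [-0.018, 0, 0.04], 0], [[0, 0, 0], [-0.018, 0, 0.04], 0], [[0, 0, 0], [-0.018, 0, 0.04], 0], [[0, 0, 0], [-0.018, 0, 0.04], 0], [[0, 0, 0], [-0.018, 0, 0.04], 0], [[0, 0, 0], [0, 0, 0.03], 0], [[0, 0, 0], [0, 0, 0.02], 0], [[0, 0, 0], [0, 0, 0], 0], [[0, 0, 0], [0, 0, 0], 0]])

```text
time: 8.9
ee_pos: [0.5831, -0.1577, 0.0676]
tcp_rot: [-180.0, 0.1, -180.0]
wrist_force: [-0.2, -0.7, -0.9]
opening: 0.0458
grasp_force: 41.4
```

```bash
python3 - <<'E'
from h import *
o=get_obs();print(o['ee_pos'],o['tcp_rot'],o['wrist_force'],o['opening'],o['grasp_force'])
p,d=save('wrist','w4.png')
for k in ['cover','cover_ridge']:
    for r in mark_of(k,'wrist')[:2]:
      X=w('wrist',r['xyz']); print(k,round(r['score'],2),X,tool(X)[0])
P,col,u,v=cloud('wrist',p,d)
m=(abs(P[:,:2]-o['ee_pos'][:2])<[.09,.03]).all(1)&(col.max(1)<60)&(P[:,2]>.03)
print(m.sum()); X=P[m]
H,e=np.histogram(X[:,2],bins=np.arange(.03,.16,.004)); print(list(zip(e.round(3),H)))
E
```

```text
[ 0.5831 -0.1577  0.0676] [-179.9926    0.0687 -179.9742] [-0.1627 -0.7379 -0.8921] 0.04584020927387026 41.385565996170044
cover 0.68 [ 0.5827 -0.1601  0.0607] [ 0.0013 -0.0019  0.008 ]
cover_ridge 0.62 [ 0.5874 -0.1551  0.0739] [-0.0035  0.0033 -0.0053]
40332
[(np.float64(0.03), np.int64(0)), (np.float64(0.034), np.int64(0)), (np.float64(0.038), np.int64(0)), (np.float64(0.042), np.int64(0)), (np.float64(0.046), np.int64(0)), (np.float64(0.05), np.int64(0)), (np.float64(0.054), np.int64(0)), (np.float64(0.058), np.int64(0)), (np.float64(0.062), np.int64(9322)), (np.float64(0.066), np.int64(275)), (np.float64(0.07), np.int64(306)), (np.float64(0.074), np.int64(3997)), (np.float64(0.078), np.int64(59)), (np.float64(0.082), np.int64(46)), (np.float64(0.086), np.int64(43)), (np.float64(0.09), np.int64(107)), (np.float64(0.094), np.int64(372)), (np.float64(0.098), np.int64(417)), (np.float64(0.102), np.int64(467)), (np.float64(0.106), np.int64(584)), (np.float64(0.11), np.int64(263)), (np.float64(0.114), np.int64(397)), (np.float64(0.118), np.int64(526)), (np.float64(0.122), np.int64(695)), (np.float64(0.126), np.int64(385)), (np.float64(0.13), np.int64(26)), (np.float64(0.134), np.int64(777)), (np.float64(0.138), np.int64(1772)), (np.float64(0.142), np.int64(3401)), (np.float64(0.146), np.int64(4499)), (np.float64(0.15), np.int64(5105)), (np.float64(0.154), np.int64(3564))]
```

View pics/w4.png

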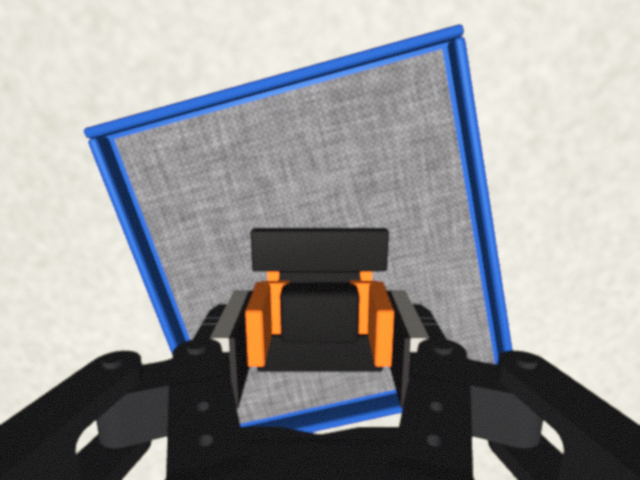

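The cover hangs level over the tray, plate at (320,250) and (320,355), well inside the walls. The measured descent is about 43 mm.

Emit:
servo_tool(moves=[[[0, 0, 0], [0, 0, 0.015], 0], [[0, 0, 0], [0, 0, 0.012], 0], [[0, 0, 0], [0, 0, 0.008], 0], [[0, 0, 0], [0, 0, 0.004], 0], [[0, 0, 0], [0, 0, 0.002], 0], [[0, 0, 0], [0, 0, 0], 0], [[0, 0, 0], [0, 0, 0], 0]])

```text
time: 9.75
ee_pos: [0.5833, -0.1584, 0.0257]
tcp_rot: [-180.0, 0.0, 180.0]
wrist_force: [-0.1, 1.3, -0.9]
opening: 0.0461
grasp_force: 41.4
```

Emit:
servo_tool(moves=[[[0, 0, 0], [0, 0, 0.001], 0], [[0, 0, 0], [0, 0, 0], 0], [[0, 0, 0], [0, 0, 0.001], 0], [[0, 0, 0], [0, 0, 0], 0]])

```text
time: 10.15
ee_pos: [0.5835, -0.1585, 0.025]
tcp_rot: [-180.0, 0.1, 180.0]
wrist_force: [-3.4, 0.3, 10.5]
opening: 0.0461
grasp_force: 44.3
```

It touches the floor at 10 N, so I release and back off straight up.

Emit:
servo_tool(moves=[[[0, 0, 0], [0, 0, 0], 60], [[0, 0, 0], [0, 0, 0], 70], [[0, 0, 0], [0, 0, 0], 80], [[0, 0, 0], [0, 0, 0], 100], [[0, 0, 0], [0, 0, 0], 100], [[0, 0, 0], [0, 0, 0], 100], [[0, 0, 0], [0, 0, 0], 100], [[0, 0, 0], [0, 0, -0.01], 100], [[0, 0, 0], [0, 0, -0.03], 100], [[0, 0, 0], [0, 0, -0.045], 100], [[0, 0, 0], [0, 0, -0.045], 100], [[0, 0, 0], [0, 0, 0], 100]])

```text
time: 11.35
ee_pos: [0.5854, -0.159, 0.1616]
tcp_rot: [-179.8, 0.6, 180.0]
wrist_force: [0.7, -0.7, -0.2]
opening: 0.0852
grasp_force: 0.0
```

```bash
python3 - <<'E'
from h import *
o=get_obs();print(o['ee_pos'],o['tcp_rot'],o['opening'])
p,d=save('wrist','w5.png')
for k in ['cover','cover_ridge']:
    for r in mark_of(k,'wrist')[:2]:
      X=w('wrist',r['xyz']); print(k,round(r['score'],2),X,tool(X)[0])
E
```

```text
[ 0.5854 -0.159   0.1616] [-179.8407    0.5802  179.982 ] 0.08520733568574376
cover 0.78 [ 0.5795 -0.1571  0.0139] [0.0047 0.0016 0.1416]
cover_ridge 0.85 [ 0.5815 -0.1567  0.0209] [0.0017 0.0018 0.1329]
```

View pics/w5.png

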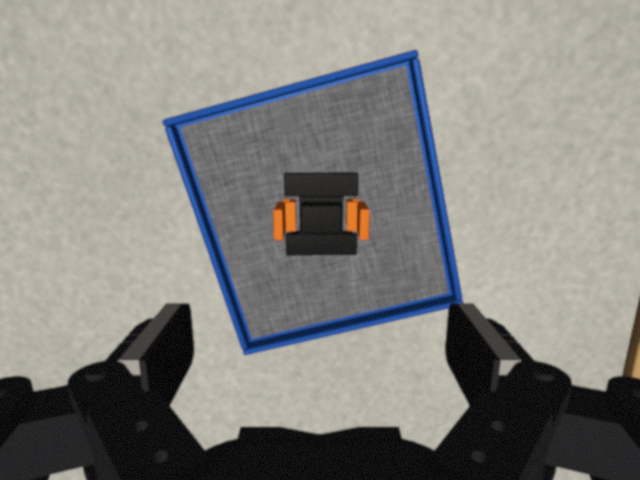

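The cover lies flat in the tray with its tabs up, at (320,215), and is released. Next I close the gripper and return along the same path to the button.

Emit:
servo_tool(moves=[[[0, 0, 0], [0.018, 0, -0.031], 0], [[0, 0, 0], [0.018, 0, -0.031], 0], [[0, 0, 0], [0.018, 0, -0.031], 0], [[0, 0, 0], [0.018, 0, -0.031], 0], [[0, 0, 0], [0.018, 0, -0.031], 0], [[0, 0, 0], [0, 0, 0], 0], [[0, 0, 0], [0, 0, 0], 0]])

```text
time: 12.2
ee_pos: [0.493, -0.1584, 0.3079]
tcp_rot: [180.0, -0.0, 180.0]
wrist_force: [0.4, 0.2, -0.0]
opening: -0.0
grasp_force: 0.0
```

Emit:
servo_tool(moves=[[[0, -3.5, 0], [0, 0.031, 0], 0], [[0, -3.5, 0], [0, 0.031, 0], 0], [[0, -3.5, 0], [0, 0.031, 0], 0], [[0, -3.5, 0], [0, 0.031, 0], 0], [[0, -3.5, 0], [0, 0.031, 0], 0], [[0, -3.5, 0], [0, 0.031, 0], 0], [[0, -3.5, 0], [0, 0.031, 0], 0], [[0, -3.5, 0], [0, 0.031, 0], 0], [[0, -3.5, 0], [0, 0.031, 0], 0], [[0, -3.5, 0], [0, 0.031, 0], 0], [[0, 0, 0], [0, 0, 0], 0], [[0, 0, 0], [0, 0, 0], 0]])

```text
time: 13.4
ee_pos: [0.4926, 0.1525, 0.3061]
tcp_rot: [-179.9, 34.8, -179.8]
wrist_force: [0.2, 0.3, -0.1]
opening: 0.0001
grasp_force: 0.0
```

```bash
cat > b.py <<'E'
from h import *
o=get_obs();print(o['ee_pos'],o['tcp_rot'],o['opening'],o['wrist_force']);_,R=tool(o['ee_pos'])
import sys
p,d=save('wrist',sys.argv[1])
for k in ['button_top','compartment']:
    for r in mark_of(k,'wrist')[:1]:
      X=w('wrist',r['xyz']); print(k,round(r['score'],2),X,tool(X)[0])
P,col,u,v=cloud('wrist',p,d); r,g,b=col.T
m=(g>r*1.5)&(g>b*1.3)&(g>50)&(abs(P-[.578,.151,.19])<.06).all(1); T=(P-o['ee_pos'])@R
print(m.sum(),np.median(T[m],0),(T[m].min(0)+T[m].max(0))/2,'px',u[m].mean(),v[m].mean())
N=np.array([-.574,0,.819]); s=(abs((P-[.5774,.152,.1929])@N)<.006)&(abs(P-[.5774,.152,.1929])<.07).all(1)&(r>80)&~m
print('plane',np.median(T[s],0))
E
python3 b.py w6.png
```

```text
[0.4926 0.1525 0.3061] [-179.8998   34.8116 -179.8172] 5.0419900181115046e-05 [ 0.1734  0.2564 -0.1136]
button_top 0.63 [0.584  0.1488 0.1924] [-0.0086 -0.0022  0.1461]
compartment 0.85 [0.5771 0.1504 0.1976] [-0.0056 -0.0003  0.1381]
467 [-0.0085 -0.0027  0.1446] [-0.0094 -0.0027  0.1483] px 317.83511777301925 229.0728051391863
plane [-0.0017 -0.0028  0.1405]
```

View pics/w6.png

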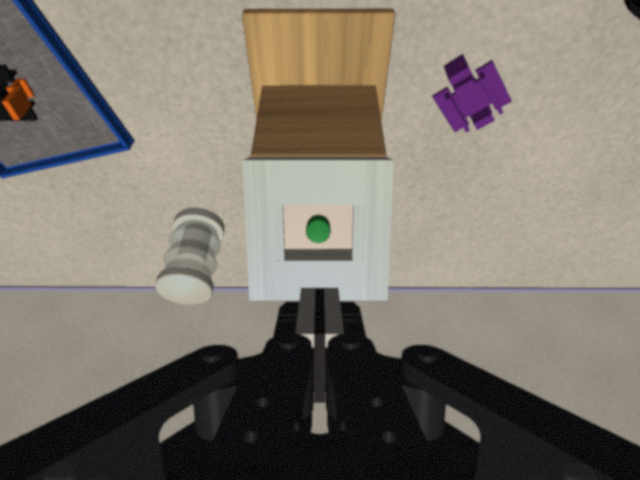

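The green button is visible at (318,229) in the open compartment. I centre on it and close in.

Emit:
servo_tool(moves=[[[0, 0, 0], [-0.004, -0.001, 0.03], 0], [[0, 0, 0], [-0.004, -0.001, 0.03], 0], [[0, 0, 0], [0, 0, 0.03], 0], [[0, 0, 0], [0, 0, 0.01], 0], [[0, 0, 0], [0, 0, 0], 0], [[0, 0, 0], [0, 0, 0], 0]])

```text
time: 14.15
ee_pos: [0.5572, 0.1492, 0.2323]
tcp_rot: [180.0, 35.0, 179.9]
wrist_force: [-0.4, -0.1, 1.2]
opening: -0.0001
grasp_force: 0.0
```

```bash
python3 b.py w7.png
```

```text
[0.5572 0.1492 0.2323] [179.9815  35.0381 179.9172] -7.476917926097817e-05 [-0.4415 -0.0827  1.1675]
button_top 0.59 [0.5839 0.1478 0.1922] [ 0.0017 -0.0019  0.0488]
compartment 0.64 [0.5776 0.1531 0.196 ] [0.0046 0.0032 0.0421]
1055 [0.0041 0.003  0.0473] [0.003  0.003  0.0531] px 324.0644549763033 257.46445497630333
plane [0.0232 0.0046 0.0431]
```

View pics/w7.png

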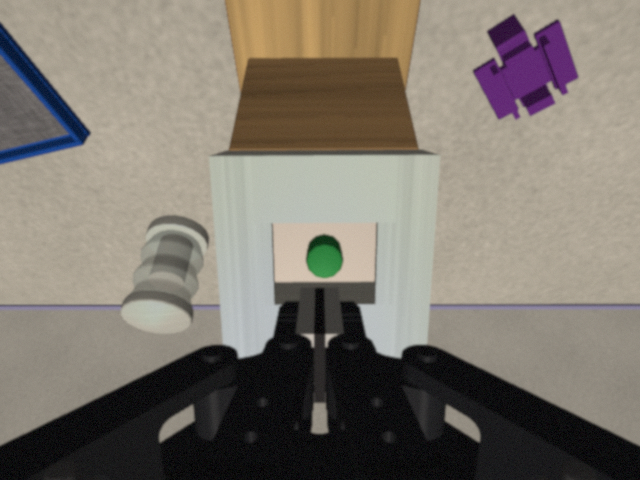

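The button sits at (324,257), about 3 mm off the tool axis and 47 mm ahead.

Emit:
servo_tool(moves=[[[0, 0, 0], [0.003, 0.0025, 0.015], 0], [[0, 0, 0], [0, 0, 0.015], 0], [[0, 0, 0], [0, 0, 0.01], 0], [[0, 0, 0], [0, 0, 0.004], 0], [[0, 0, 0], [0, 0, 0], 0], [[0, 0, 0], [0, 0, 0], 0]])

```text
time: 14.9
ee_pos: [0.5799, 0.1522, 0.1942]
tcp_rot: [180.0, 35.0, 180.0]
wrist_force: [0.2, -0.3, -0.2]
opening: 0.0002
grasp_force: 0.0
```

Emit:
servo_tool(moves=[[[0, 0, 0], [0, 0, 0.002], 0], [[0, 0, 0], [0, 0, 0.002], 0], [[0, 0, 0], [0, 0, 0.001], 0], [[0, 0, 0], [0, 0, 0], 0]])

```text
time: 15.3
ee_pos: [0.583, 0.1523, 0.1898]
tcp_rot: [180.0, 35.1, 180.0]
wrist_force: [-0.5, 0.1, 2.5]
opening: 0.0001
grasp_force: 1.3
```

Contact; I press on in small steps to the stop.

Emit:
servo_tool(moves=[[[0, 0, 0], [0, 0, 0.002], 0], [[0, 0, 0], [0, 0, 0.001], 0], [[0, 0, 0], [0, 0, 0.001], 0], [[0, 0, 0], [0, 0, 0], 0]])

```text
time: 15.7
ee_pos: [0.5849, 0.1522, 0.1873]
tcp_rot: [180.0, 35.1, 180.0]
wrist_force: [-11.6, -1.3, 11.2]
opening: 0.0001
grasp_force: 7.9
```

Emit:
servo_tool(moves=[[[0, 0, 0], [0, 0, 0.001], 0], [[0, 0, 0], [0, 0, 0], 0]])

```text
time: 15.9
ee_pos: [0.585, 0.1523, 0.1871]
tcp_rot: [180.0, 35.1, 180.0]
wrist_force: [-21.4, -2.8, 17.2]
opening: 0.0004
grasp_force: 13.4
```

At the stop: 9 mm below the underside plane, force rising steeply. I hold for a bit over a second, then withdraw.

Emit:
servo_tool(moves=[[[0, 0, 0], [0, 0, 0], 0], [[0, 0, 0], [0, 0, 0], 0], [[0, 0, 0], [0, 0, 0], 0], [[0, 0, 0], [0, 0, 0], 0], [[0, 0, 0], [0, 0, 0], 0], [[0, 0, 0], [0, 0, 0], 0], [[0, 0, 0], [0, 0, 0], 0], [[0, 0, 0], [0, 0, 0], 0], [[0, 0, 0], [0, 0, 0], 0], [[0, 0, 0], [0, 0, 0], 0], [[0, 0, 0], [0, 0, 0], 0]])

```text
time: 17.0
ee_pos: [0.585, 0.1522, 0.1871]
tcp_rot: [180.0, 35.1, 180.0]
wrist_force: [-21.6, -2.4, 18.0]
opening: -0.0002
grasp_force: 13.5
```

Emit:
servo_tool(moves=[[[0, 0, 0], [0, 0, -0.005], 0], [[0, 0, 0], [0, 0, -0.01], 0], [[0, 0, 0], [0, 0, -0.02], 0], [[0, 0, 0], [0, 0, -0.03], 0], [[0, 0, 0], [0, 0, -0.04], 0], [[0, 0, 0], [0, 0, -0.04], 0], [[0, 0, 0], [0, 0, 0], 0], [[0, 0, 0], [0, 0, 0], 0], [[0, 0, 0], [0, 0, 0], 0]])

```text
time: 17.9
ee_pos: [0.5022, 0.152, 0.3024]
tcp_rot: [-179.9, 34.9, -180.0]
wrist_force: [-0.0, -0.5, -0.7]
opening: 0.0001
grasp_force: 0.0
```

```bash
python3 b.py w8.png; python3 - <<'E'
from h import *
camera('top')
for k in ['cover','jar_silver','jar_gold','lantern_black']:
    for r in mark_of(k,'top')[:3]:
      print(k,round(r['score'],2),w('top',r['xyz']))
E
```

```text
[0.5022 0.152  0.3024] [-179.9408   34.8861 -179.989 ] 8.942358115407738e-05 [-0.0088 -0.4619 -0.6765]
button_top 0.71 [0.5813 0.1509 0.193 ] [-0.0025 -0.0009  0.1346]
compartment 0.74 [0.5779 0.1506 0.1944] [-0.0003 -0.0012  0.1317]
497 [-0.0008 -0.0002  0.1371] [-0.0014 -0.0005  0.1412] px 318.579476861167 223.82696177062374
plane [ 0.0055 -0.0002  0.133 ]
cover 0.93 [ 0.5806 -0.1555  0.0146]
cover 0.84 [0.5786 0.2938 0.0337]
jar_silver 0.62 [ 0.7914 -0.0103  0.0004]
jar_gold 0.92 [ 0.5093 -0.4158  0.0019]
jar_gold 0.47 [ 0.5838 -0.1605  0.0031]
lantern_black 0.58 [0.4791 0.4386 0.0007]
```

The button is out again (4 mm below the plane), the cover is in the tray, and the bystanders haven't moved.

```bash
python3 -c "from workcell import *; print(job_done())"
```

```text
the job is handed in; nothing more can be done
None
```

The job is handed in after about 18 s of the 54 s allowed: the cover lies flat in the tray with its tabs up, the test button was held at its stop for over a second and is out again, and the bystanders are where they were; the judge's result was not shown.

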